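# Pack boxed cover glasses into nested tubs

### The arm

A 6-joint arm with a two-finger parallel gripper is mounted at the origin on the work surface; the furniture and walls round the work are solid. World frame = base frame: x ahead of the robot, y to its left, z up, the work surface at z = 0. Lengths are in m, angles in rad, forces in N, time in s.
With the tool pointing down it reaches from about 0.275 to 0.975 m from the base axis. Payload 8.4 kg.
Tool frame: the origin (TCP) lies midway between the tips of the shut fingers; the grasp point (between the pads) lies 19 mm behind it; z points along the fingers, y is the line along which they close (so a half turn about z gives the same grasp; the last joint's range is limited). The gripper opens to 92 mm and grips with 3 to 60 N. Pads are 20 mm wide; open, the fingers measure 128 mm over their backs; the gripper's body (75 mm by 189 mm) begins 69 mm behind the grasp point.
Start: joints at [1.2, 0.353, 1.633, -0, 1.155, -0.002], TCP at [0.225, 0.583, 0.215] pointing down, gripper open.
Joint ranges: [-2.63, 2.63], [-0.92, 2.1], [0.06, 2.66], [-1.3, 4.44], [0, 2.69], [-3.02, 3.02]. Speed limits (rad/s): [2.22, 2.22, 2.79, 3.14, 3.14, 3.14].

### API

Orientations are given as a unit quaternion [w, x, y, z].
In Python, from station import telemetry, cams, ticket gives the robot as it stands.
- The arm moves only by the tool apply_moves, never from a script. Its argument "targets" is a list of rows, each a list of 5 numbers: the opening, from -1 (shut) to 1 (fully open), then the shift along the world's x, y, z as a fraction of full scale, then the turn about the world's z as a fraction of full scale. In form: [[gripper, dx, dy, dz, twist], ...]. A call has 1 to 20 rows; each row is the pose to reach, as a shift and turn from the pose commanded when the call began, turning the shorter way round; what a row does not reach only later rows make up. Full scale, the value 1, is 300 mm for a shift and pi rad for a turn. A row lasts 1/12 s, in which the tool goes at most 41.7 mm and 7.16 degrees, less where a joint would pass 70% of its speed; a pose out of reach is approached as far as the arm can. A call with a number of a shift or a turn outside -1 to 1 is refused whole. A call with a gripper value outside its range is refused whole. The fingers move at their own pace and stop on an object; "grip_force" is the grip in N (left out, the last holds). Time passes only in rows, so rows that repeat a pose let the fingers close. It gives the time, the measured TCP pose, the force, the opening and the grip force at its end, in the units of the state.
- telemetry.sense(): the state, without advancing time (a new reading comes with each control period).
- cams.read_camera(name): name is "scene" or "top" or "wrist"; returns (picture, depth): 384x512x3 uint8, red, green, blue; 384x512 float32, m along the optical axis (not along the pixel's ray), 0 where there is no reading.
- cams.camera_model(name): a dict with "fx", "fy", "cx", "cy" (pixels), "world_from_camera" (4x4, takes a point from camera to world coordinates). Camera axes: x right, y down, z forward; pixel columns grow to the right and rows downward; lengths in m; the calibration is good to about 2 mm. A picture is of the moment at which its call begins: read the wrist's pose just before it. camera_model takes no time and is no camera call; for the wrist camera it gives the pose at the moment of the call.
- ticket.job_done(): hands the job in; it is judged then, once.
The state is a dict: "time_s": time; "joints": joint angles; "joint_velocities": joint speeds; "joint_torque": joint torques, N m; "ee_pos": TCP position; "tool_rot": TCP orientation; "ft_force": force on the tool from outside, world axes, zero at the start; "ft_torque": the same for the moment, N m; "width": finger opening in m; "gripper_force": force on a finger pad.
Only numpy, scipy, OpenCV 4.12 (cv2) and the standard library are available. Lean on these libraries where they do the work, as an engineer would, in place of code of your own. Each camera call takes 0.05 s, during which the arm holds its last target. There are 200 camera calls.

### The job

Pack the cover glasses for transport so that breakage stays contained: first nest the three white tubs in size order, the medium one down inside the large and the small one down inside the medium, while the boxes on the steel tray stay where they are. Then lift the tray by its handle with its boxes still on it, tip it over the nest so that they slide out over its open end into the small tub, and stand the empty tray upright on the bench again. Every card box, also any that lies loose on the bench, must end up inside the small tub; do not disturb the other things on the bench.

Things in the scene. Friction and masses are not known exactly. Their poses are not given: they have to be found in the camera images.
- tub_large: white plastic, round, open-topped, tapered tub, wall 4 mm, floor 5 mm; the widest and lowest: diameter outside 154 mm at the foot, 160 mm at the rim, 75 mm high, 0.5 kg; it may stay where it is; origin under its centre, z up
- tub_medium: white plastic, round, open-topped, tapered tub, wall 4 mm, floor 5 mm; diameter outside 129 mm at the foot, 136 mm at the wall's top, a bead makes the top 16 mm 8 mm thick, 144 mm across outside, 128 mm inside; 112 mm high, 0.18 kg; held by pinching its rim from above; fits in the large tub with 7 mm to spare all round; its rim is then 42 mm above the large one's; origin under its centre, z up
- tub_small: white plastic, round, open-topped, tapered tub, wall 4 mm, floor 5 mm; diameter outside 105 mm at the foot, 112 mm at the wall's top, a bead makes the top 16 mm 8 mm thick, 120 mm across outside, 104 mm inside; 150 mm high (the tallest), 0.14 kg; held by pinching its rim from above; fits in the medium tub with 7 mm to spare all round; its rim is then 43 mm above the medium one's and 160 mm above the bench; origin under its centre, z up
- tray: narrow steel tray, 156 mm long (its x) and 86 mm wide, floor 4 mm thick, walls 26 mm high on both long sides and at the +x end; the -x end is open and the boxes slide out there when it is lowered (at 25 to 37 degrees of tilt); a rigid arched handle crosses over its middle; 0.32 kg empty; origin under its centre, z up
- tray_handle (a point): centre of the tray's handle bar, over the middle of the tray, 93 mm above its underside; the bar is black, 10 mm thick along the tray's x, 26 mm high and 96 mm long along the tray's y; there are 76 mm free under it; axes as the tray's
- tray_lip (a point): middle of the floor's edge at the open (-x) end of the tray, 78 mm from its middle, on the floor's upper face; the opening is 78 mm wide; axes as the tray's
- box_1: small white printed card box of cover glasses, 40 (its x) x 62 (its y) x 28 mm (its z) high, about 50 g; origin at the centre of its underside; lies on the tray at the start, its long side across it; may be absent (then None)
- box_2: small white printed card box of cover glasses, 40 (its x) x 62 (its y) x 28 mm (its z) high, about 50 g; origin at the centre of its underside; lies on the tray at the start, its long side across it; may be absent (then None)
- box_3: small white printed card box of cover glasses, 40 (its x) x 62 (its y) x 28 mm (its z) high, about 50 g; origin at the centre of its underside; lies on the tray at the start, its long side across it; may be absent (then None)
- box_4: small white printed card box of cover glasses, 40 (its x) x 62 (its y) x 28 mm (its z) high, about 50 g; origin at the centre of its underside; lies loose on the bench at the start; may be absent (then None)
- box_5: small white printed card box of cover glasses, 40 (its x) x 62 (its y) x 28 mm (its z) high, about 50 g; origin at the centre of its underside; lies loose on the bench at the start; may be absent (then None)
- stain_bottle: amber dropper bottle with a white cap, 48 mm across, 85 mm high; leave alone; origin under its centre
- petri_dish: clear round dish, 93 mm across, 15 mm high; leave alone; origin under its centre
Mind the look-alikes: they are no part of the job. What is shaped like the box_4 but red is not meant.

How it is judged:
By the outcome, as a careful person would: the job done as asked, in the order asked, and still so for the second after the job is handed in, with the robot touching nothing.
Of box_1, box_2, box_3, box_4, box_5 only 3 to 5 are there at a start; the rules pass over those that are not, and their reading is None.
At some moment in a run one of tub_medium, tub_small, box_4, box_5 may be knocked a few centimetres aside while the robot is not near it.
It also fails if it takes over 210 s, if anything falls off the work surface, if the arm or the gripper's body presses on something with over 40 N, if the wrist force passes 120 N, or if a joint passes its speed limit or range.

## Working session

There is one attempt and no reset: what is moved stays moved. The work goes in short steps, Python scripts to look and compute and a tool call to move; the robot and the scene stay as the last step left them, time stands still between calls to the robot, and variables do not carry over. Pictures are saved under pics/ and viewed, at most 14 in all, crops included, and the job is handed in when it is done.

Besides the shell and the picture viewer there is one more tool, called after ">>>" by a JSON object that holds its "op" and its "data". apply_moves: Moves the arm, as the interface text tells. Shift numbers are shares of 300 mm and turn numbers shares of pi rad, none past 1 either way. Its arguments: {"type":"object","properties":{"targets":{"type":"array"},"grip_force":{"type":"number"}},"required":["targets"]}

```bash
mkdir -p pics && ls && cat > h.py <<'E'
import numpy as np, cv2
from station import telemetry, cams, ticket
def shot(n,tag):
    s=telemetry.sense(); m=cams.camera_model(n); p,d=cams.read_camera(n)
    np.savez(f'pics/{tag}.npz',p=p,d=d,T=np.array(m['world_from_camera']),k=[m['fx'],m['fy'],m['cx'],m['cy']])
    cv2.imwrite(f'pics/{tag}.png',p[:,:,::-1]); return s
def load(tag):
    z=np.load(f'pics/{tag}.npz'); return z['p'],z['d'],z['T'],z['k']
def cloud(tag):
    p,d,T,k=load(tag); v,u=np.mgrid[:d.shape[0],:d.shape[1]]
    P=np.stack([(u-k[2])/k[0]*d,(v-k[3])/k[1]*d,d],-1)@T[:3,:3].T+T[:3,3]
    P[d==0]=np.nan; return p,P
E
python3 - <<'E'
from h import *
print(shot('top','top0')); shot('scene','scene0')
a=cv2.imread('pics/top0.png');b=cv2.imread('pics/scene0.png')
cv2.imwrite('pics/top0b.png',cv2.resize(a,(800,600)))
for n in('top','scene'):print(cams.camera_model(n))
E
```

```text
pics
{'time_s': 0.0, 'joints': array([ 1.19960204e+00,  3.53630032e-01,  1.63412718e+00,  1.35115094e-05,
        1.15522674e+00, -2.37459059e-03]), 'joint_velocities': array([-2.78272172e-05,  1.77752560e-04,  9.76520515e-04,  2.26995617e-04,
       -6.15558993e-04,  4.28617939e-04]), 'joint_torque': array([ 3.77532007e-03, -5.93849480e+01, -3.34218192e+01,  7.00279023e-02,
        2.35320954e-02, -1.32073228e-04]), 'ee_pos': array([0.2251202 , 0.58250927, 0.213878  ]), 'tool_rot': array([-1.35253909e-04,  1.83369059e-01,  9.83043897e-01, -6.82403651e-04]), 'ft_force': array([0.43293866, 0.74555752, 0.86426221]), 'ft_torque': array([-0.04525586, -0.00031039,  0.01338014]), 'gripper_force': 0.0, 'width': 0.09185520841688646}
{'fx': 455.9541966355785, 'fy': 455.9541966355785, 'cx': 255.45924086531832, 'cy': 198.8997975020989, 'world_from_camera': array([[-8.68434689e-03, -9.83097915e-01,  1.82874472e-01,
         1.33758345e-01],
       [-9.99962020e-01,  8.67226846e-03, -8.65774323e-04,
        -2.30064977e-01],
       [-7.34795585e-04, -1.82875045e-01, -9.83135890e-01,
         1.71939925e+00],
       [ 0.00000000e+00,  0.00000000e+00,  0.00000000e+00,
         1.00000000e+00]])}
{'fx': 409.98576158692066, 'fy': 409.98576158692066, 'cx': 258.62232797256326, 'cy': 194.242291721948, 'world_from_camera': array([[ 0.83076847, -0.43566535,  0.34643825, -0.07762366],
       [-0.55660164, -0.64543133,  0.52308031, -0.98096313],
       [-0.00428587, -0.62738672, -0.77869604,  1.19682802],
       [ 0.        ,  0.        ,  0.        ,  1.        ]])}
```

View pics/top0b.png

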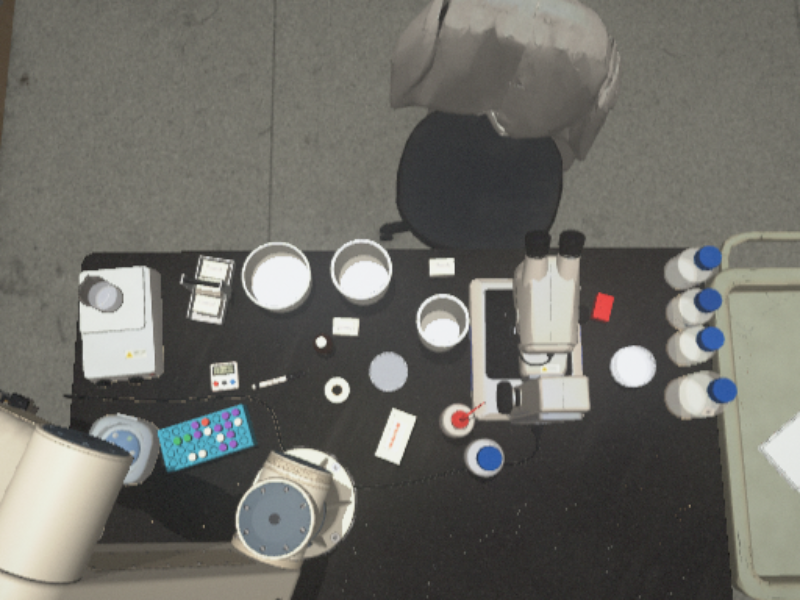

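View pics/scene0.png

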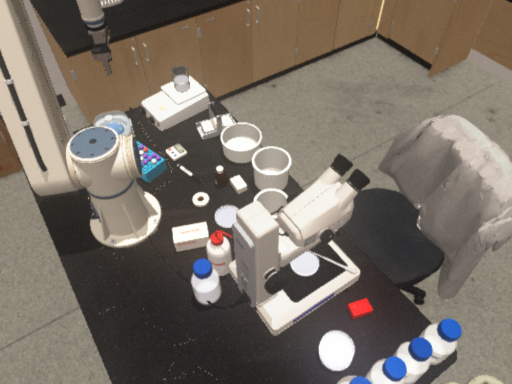

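```bash
cat >> h.py <<'E'
def circ(Q):
    A=np.c_[2*Q,np.ones(len(Q))]; s=np.linalg.lstsq(A,(Q**2).sum(1),rcond=None)[0]
    return s[0],s[1],np.sqrt(s[2]+s[0]**2+s[1]**2)
def comps(tag,zlo,zhi,xr=(.2,1.0),yr=(-.6,.6),white=0,minn=25):
    p,P=cloud(tag); z=P[...,2]
    m=(z>zlo)&(z<zhi)&(P[...,0]>xr[0])&(P[...,0]<xr[1])&(P[...,1]>yr[0])&(P[...,1]<yr[1])&(p.min(2)>=white)
    n,L,S,C=cv2.connectedComponentsWithStats(m.astype(np.uint8)); out=[]
    for i in range(1,n):
        if S[i,4]>=minn:
            Q=P[L==i]; r=cv2.minAreaRect(Q[:,:2].astype(np.float32)*1000)
            out.append((C[i].round(),int(S[i,4]),Q.mean(0).round(4),np.round(r[0],1),np.round(r[1],1),round(r[2],1)))
    return out
E
python3 - <<'E'
from h import *
p,P=cloud('top0')
print('bench z',np.nanmedian(P[240:250,180:230,2]))
for n,zh in(('L',.075),('M',.112),('S',.150)):
    print(n)
    for c in comps('top0',zh-.008,zh+.006,white=90): print(c)
print('boxes')
for c in comps('top0',.02,.038,white=150): print(c)
print('tray')
for c in comps('top0',.06,.12,xr=(.4,.8),yr=(.1,.5)): print(c)
for c in comps('top0',.012,.05,xr=(.4,.8),yr=(.1,.4),minn=60): print(c)
a=cv2.imread('pics/top0.png')[155:255,100:320]
cv2.imwrite('pics/c.png',cv2.resize(a,None,fx=3.6,fy=3.6,interpolation=2))
E
```

```text
bench z 0.0018370472317684738
L
(array([176., 174.]), 239, array([0.5383, 0.0636, 0.0739]), array([532.7,  60. ]), array([159.4, 161.3]), 89.9)
(array([ 94., 188.]), 148, array([0.4871, 0.3631, 0.0728]), array([485. , 363.4]), array([141.2,  19.7]), 6.8)
(array([305., 214.]), 395, array([ 0.3837, -0.4123,  0.0755]), array([ 376.2, -411. ]), array([ 91.1, 315.4]), 74.4)
(array([ 78., 218.]), 351, array([0.3754, 0.4183, 0.0713]), array([368.1, 424.2]), array([ 68.7, 150.4]), 5.5)
M
(array([231., 171.]), 267, array([ 0.5371, -0.1436,  0.111 ]), array([ 534.4, -142.2]), array([141.5, 141.4]), 0.9)
S
(array([283., 205.]), 240, array([ 0.4051, -0.3285,  0.1489]), array([ 406.3, -327.9]), array([117.5, 118.4]), 67.3)
boxes
(array([283., 170.]), 170, array([ 0.5592, -0.3358,  0.0281]), array([ 559.4, -335.7]), array([42.3, 58.3]), 0.1)
(array([136., 173.]), 178, array([0.5531, 0.2212, 0.0311]), array([551.7, 220. ]), array([63.5, 48.3]), 80.2)
(array([132., 191.]), 231, array([0.4807, 0.2345, 0.0315]), array([482.2, 233.9]), array([64.4, 65.3]), 78.4)
(array([221., 208.]), 170, array([ 0.4147, -0.101 ,  0.028 ]), array([ 415. , -101.3]), array([61.2, 39.1]), 88.8)
tray
(array([159., 174.]), 109, array([0.5384, 0.1251, 0.073 ]), array([531.2, 122. ]), array([139.9,  42.7]), 0.0)
(array([ 80., 192.]), 1327, array([0.4671, 0.4079, 0.09  ]), array([476.6, 424.5]), array([153.5, 152.5]), 0.7)
(array([130., 180.]), 140, array([0.508 , 0.2268, 0.0978]), array([509.9, 229.8]), array([100.8,  24.8]), 80.8)
(array([162., 173.]), 88, array([0.5496, 0.125 , 0.0304]), array([541.3, 122.7]), array([ 26.8, 111.7]), 82.5)
(array([135., 183.]), 717, array([0.5123, 0.2264, 0.029 ]), array([509.9, 226.4]), array([ 93.8, 155.6]), 80.5)
(array([101., 193.]), 166, array([0.476 , 0.3512, 0.0332]), array([480. , 352.7]), array([159.5,  10. ]), 5.8)
```

View pics/c.png

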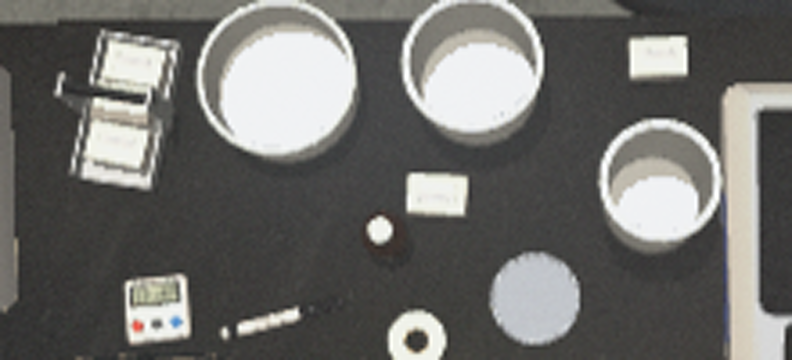

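>>> {"op": "apply_moves", "data": {"targets": [[0.9,0.1,-0.3,0.5,0],[0.9,0.2,-0.6,0.8,0],[0.9,0.2,-0.9,0.8,0],[0.9,0.2,-0.9,0.8,0],[0.9,0.2,-0.9,0.8,0],[0.9,0.2,-0.9,0.8,0],[0.9,0.2,-0.9,0.8,0],[0.9,0.2,-0.9,0.8,0],[0.9,0.2,-0.9,0.8,0],[0.9,0.2,-0.9,0.8,0]]}}

```text
time_s: 0.93
ee_pos: [0.2865, 0.3101, 0.4593]
tool_rot: [0.002, 0.184, 0.983, 0.002]
ft_force: [-0.4, 0.5, 0.7]
width: 0.0874
gripper_force: 0.0
```

>>> {"op": "apply_moves", "data": {"targets": [[0.9,-0.3,-0.3,0,0],[0.9,-0.3,-0.3,0,0],[0.9,-0.3,-0.3,0,0],[0.9,-0.3,-0.3,0,0],[0.9,-0.3,-0.3,0,0],[0.9,-0.3,-0.3,0,0]]}}

```text
time_s: 1.43
ee_pos: [0.1955, 0.2235, 0.4544]
tool_rot: [0.0, 0.183, 0.983, 0.0]
ft_force: [0.3, -0.2, 0.4]
width: 0.0876
gripper_force: 0.0
```

```bash
python3 - <<'E'
from h import *
s=telemetry.sense();print(s['time_s'],s['joints'].round(3),s['ee_pos'].round(4),s['tool_rot'].round(4),np.cos)
E
```

```text
1.4333 [ 0.847 -0.362  1.838  0.     1.665 -0.355] [0.1955 0.2235 0.4544] [2.000e-04 1.832e-01 9.831e-01 4.000e-04] <ufunc 'cos'>
```

>>> {"op": "apply_moves", "data": {"targets": [[0.9,-0.3,-0.3,0,0],[0.9,-0.3,-0.3,0,0],[0.9,-0.3,-0.3,0,0],[0.9,-0.3,-0.3,0,0],[0.9,-0.3,-0.3,0,0]]}}

```text
time_s: 1.85
ee_pos: [0.1052, 0.1331, 0.4549]
tool_rot: [0.0, 0.183, 0.983, 0.001]
ft_force: [0.4, 0.5, -1.3]
width: 0.087
gripper_force: 0.0
```

```bash
python3 - <<'E'
from h import *
s=telemetry.sense();print(s['time_s'],s['joints'].round(3),s['ee_pos'].round(4),s['tool_rot'].round(4))
E
```

```text
1.85 [ 0.893 -0.611  1.953  0.     1.797 -0.31 ] [0.1052 0.1331 0.4549] [5.000e-04 1.830e-01 9.831e-01 1.000e-03]
```

>>> {"op": "apply_moves", "data": {"targets": [[0.2,1,-0.45,-0.1,0],[0.2,1,-0.45,-0.1,0],[0.2,1,-0.45,-0.1,0],[0.2,1,-0.45,-0.1,0],[0.2,1,-0.45,-0.1,0],[0.2,1,-0.45,-0.1,0],[0.2,1,-0.45,-0.1,0],[0.2,1,-0.45,-0.1,0],[0.2,1,-0.45,-0.1,0],[0.2,1,-0.45,-0.1,0],[0.2,1,-0.45,-0.1,0]]}}

```text
time_s: 2.77
ee_pos: [0.4081, -0.0031, 0.4218]
tool_rot: [-0.003, 0.185, 0.983, -0.001]
ft_force: [0.4, -0.0, -0.9]
width: 0.0552
gripper_force: 0.0
```

```bash
python3 - <<'E'
from h import *
s=shot('top','t1');print(s['time_s'],s['joints'].round(3),s['ee_pos'].round(4),s['tool_rot'].round(4))
for n,zh,R in(('L',.075,160),('M',.112,144),('S',.150,120)):
    for c in comps('top0' if n!='x' else 't1',zh-.008,zh+.006,white=90,yr=(-.39,.2)): print(n,c)
    for c in comps('t1',zh-.008,zh+.006,white=90,yr=(-.39,.2)): print(n,c)
shot('wrist','w1')
E
```

```text
2.7667 [-0.011 -0.145  1.749 -0.     1.543 -1.211] [ 0.4081 -0.0031  0.4218] [-2.700e-03  1.846e-01  9.828e-01 -5.000e-04]
L (array([176., 174.]), 239, array([0.5383, 0.0636, 0.0739]), array([532.7,  60. ]), array([159.4, 161.3]), 89.9)
L (array([188., 159.]), 31, array([0.5944, 0.0173, 0.0737]), array([593.4,  15.6]), array([58.8,  9.3]), 54.8)
M (array([231., 171.]), 267, array([ 0.5371, -0.1436,  0.111 ]), array([ 534.4, -142.2]), array([141.5, 141.4]), 0.9)
M (array([231., 171.]), 267, array([ 0.536 , -0.1428,  0.1111]), array([ 534.9, -143.5]), array([141.9, 141.9]), 11.1)
S (array([283., 205.]), 240, array([ 0.4051, -0.3285,  0.1489]), array([ 406.3, -327.9]), array([117.5, 118.4]), 67.3)
S (array([283., 204.]), 234, array([ 0.4068, -0.3276,  0.1493]), array([ 405.8, -327.7]), array([117.2, 118.3]), 42.0)
```

View pics/w1.png

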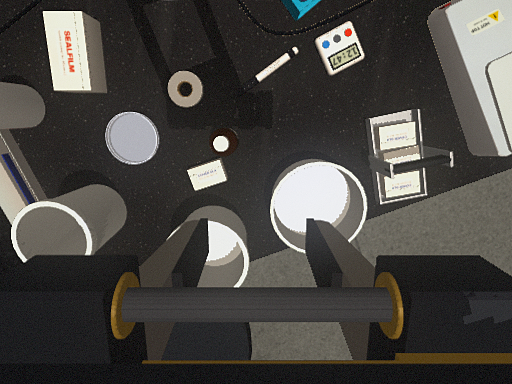

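>>> {"op": "apply_moves", "data": {"targets": [[0.1,0.513,-0.257,-0.3,0],[0.1,0.513,-0.257,-0.6,0],[0.1,0.513,-0.257,-0.75,0],[0.1,0.513,-0.257,-0.75,0],[0.1,0.513,-0.257,-0.75,0],[0.1,0.513,-0.257,-0.75,0],[0.1,0.513,-0.257,-0.75,0],[0.1,0.513,-0.257,-0.75,0],[0.1,0.513,-0.257,-0.75,0],[0.1,0.513,-0.257,-0.75,0]]}}

```text
time_s: 3.7
ee_pos: [0.5592, -0.0783, 0.2008]
tool_rot: [0.0, 0.183, 0.983, 0.0]
ft_force: [-0.3, 0.1, 0.0]
width: 0.0505
gripper_force: 0.0
```

```bash
python3 - <<'E'
from h import *
print(shot('wrist','w2')['ee_pos'].round(4))
p,P=cloud('w1')
# tray profile: centre (.510,.229), find axis ends
c=np.array([.510,.229])
for a in (-9.5,-8):
    e=np.array([np.cos(np.radians(a)),np.sin(np.radians(a))]); f=np.array([-e[1],e[0]])
    D=P[...,:2]-c; s=D@e; t=D@f; z=P[...,2]
    for lo in range(-90,92,6):
        m=(abs(s*1000-lo)<3)&(abs(t)<.03)
        if m.sum(): print(lo,np.nanpercentile(z[m],[10,50,90]).round(3),m.sum())
    break
m=(z>.02)&(z<.038)&(abs(D[...,0])<.11)&(abs(D[...,1])<.08)
r=cv2.minAreaRect(P[m][:,:2].astype(np.float32)*1000);print(r)
m=(z>.085)&(z<.115)&(abs(D[...,0])<.11)&(abs(D[...,1])<.08)
r=cv2.minAreaRect(P[m][:,:2].astype(np.float32)*1000);print(r,P[m].mean(0))
E
```

```text
[ 0.5592 -0.0783  0.2008]
-90 [-0.002 -0.     0.001] 118
-84 [-0.002 -0.     0.001] 115
-78 [0.001 0.004 0.005] 123
-72 [0.003 0.004 0.005] 115
-66 [0.002 0.004 0.027] 145
-60 [0.019 0.031 0.033] 142
-54 [0.031 0.032 0.033] 122
-48 [0.031 0.032 0.033] 120
-42 [0.031 0.032 0.033] 115
-36 [0.03  0.032 0.033] 119
-30 [0.031 0.032 0.033] 115
-24 [0.03  0.031 0.033] 74
-18 [0.01  0.029 0.032] 182
-12 [0.025 0.032 0.033] 133
-6 [0.031 0.094 0.106] 376
0 [0.031 0.104 0.106] 216
6 [0.03  0.032 0.032] 23
24 [0.024 0.031 0.033] 79
30 [0.03  0.032 0.033] 102
36 [0.031 0.032 0.033] 108
42 [0.031 0.032 0.033] 105
48 [0.03  0.032 0.033] 108
54 [0.03  0.032 0.033] 106
60 [0.031 0.032 0.033] 102
66 [0.03  0.032 0.032] 14
72 [0.011 0.021 0.026] 162
78 [0.025 0.025 0.025] 4
84 [-0.001 -0.     0.001] 41
90 [-0.002 -0.     0.001] 94
((507.439208984375, 227.59375), (95.09708404541016, 155.26986694335938), 80.72294616699219)
((507.1233825683594, 228.57899475097656), (97.01763153076172, 23.982837677001953), 80.69615173339844) [0.50553787 0.22838614 0.10127265]
```

View pics/w2.png

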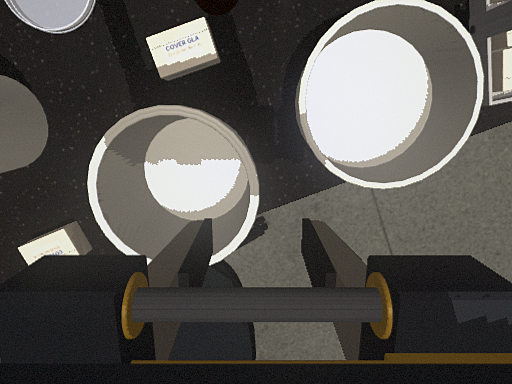

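>>> {"op": "apply_moves", "data": {"targets": [[0.1,0,0,-0.13,0],[0.1,0,0,-0.26,0],[0.1,0,0,-0.373,0],[0.1,0,0,-0.373,0],[0.1,0,0,-0.373,0],[-1,0,0,-0.373,0],[-1,0,0,-0.373,0],[-1,0,0,-0.373,0],[-1,0,0,-0.373,0],[-1,0,0,-0.373,0],[-1,0,0,-0.373,0],[-1,0,0,-0.373,0],[-1,0,0,-0.373,0]], "grip_force": 40}}

```text
time_s: 4.83
ee_pos: [0.5596, -0.0797, 0.0883]
tool_rot: [0.0, 0.183, 0.983, -0.0]
ft_force: [-1.5, -3.8, 6.1]
width: 0.0083
gripper_force: 38.9
```

>>> {"op": "apply_moves", "data": {"targets": [[-1,0,0,0.05,0],[-1,0,0,0.15,0],[-1,0,0,0.25,0],[-1,0,0,0.35,0],[-1,0,0,0.43,0],[-1,0,0.1,0.43,0],[-1,0,0.2,0.43,0],[-1,0,0.3,0.43,0],[-1,0,0.4,0.43,0],[-1,0,0.5,0.43,0],[-1,0,0.6,0.43,0],[-1,0,0.64,0.43,0],[-1,0,0.67,0.43,0],[-1,0,0.67,0.43,0],[-1,0,0.67,0.43,0],[-1,0,0.67,0.43,0]]}}

```text
time_s: 6.17
ee_pos: [0.5592, 0.1207, 0.2165]
tool_rot: [-0.0, 0.184, 0.983, -0.0]
ft_force: [-0.2, 0.2, -1.3]
width: 0.0086
gripper_force: 39.6
```

```bash
cat >> h.py <<'E'
def rim(tag,c,zh,r,dz=.005,dr=.008):
    p,P=cloud(tag); D=np.hypot(P[...,0]-c[0],P[...,1]-c[1])
    m=(abs(P[...,2]-zh)<dz)&(abs(D-r)<dr)
    Q=P[m]; return np.round(circ(Q[:,:2]),4),len(Q),np.round(np.degrees(np.histogram(np.arctan2(Q[:,1]-c[1],Q[:,0]-c[0]),8)[1][[0,-1]])),Q[:,2].mean().round(4)
E
python3 - <<'E'
from h import *
print(rim('w2',(.5327,.06),.075,.078),rim('w1',(.5327,.06),.075,.078),rim('top0',(.5327,.06),.075,.078))
s=shot('scene','s1'); print(s['ee_pos'].round(4),s['ft_force'].round(2)); shot('top','t2');shot('wrist','w3')
# held tub rim, expected centre
e=s['ee_pos'];c=(e[0]-.0245,e[1]-.0634); print('exp',c)
for t in('t2','w3','s1'): print(t,rim(t,c,e[2]+.024,.068,dz=.012))
E
```

```text
(array([0.5293, 0.0602, 0.0781]), 4611, array([-180.,  180.]), np.float64(0.0741)) (array([0.5285, 0.0608, 0.0784]), 956, array([-180.,  180.]), np.float64(0.0743)) (array([0.5315, 0.0604, 0.0784]), 189, array([-177.,  180.]), np.float64(0.0747))
[0.5592 0.1207 0.2165] [-0.18  0.16 -1.33]
exp (np.float64(0.5346797430487903), np.float64(0.0572944044318134))
t2 (array([0.5305, 0.0596, 0.0677]), 200, array([-179.,  178.]), np.float64(0.2369))
w3 (array([0.5299, 0.0622, 0.0666]), 9023, array([-180.,  180.]), np.float64(0.2371))
s1 (array([0.5285, 0.057 , 0.0677]), 188, array([-176.,  180.]), np.float64(0.2359))
```

```bash
python3 - <<'E'
from h import *
for t,c in(('w3',(.530,.0615)),('t2',(.5305,.0596))):
    p,P=cloud(t); D=np.hypot(P[...,0]-c[0],P[...,1]-c[1])
    m=(abs(P[...,2]-.2375)<.012)&(D<.074)&(D>.061); Q=P[m]
    A=np.c_[Q[:,0]-c[0],Q[:,1]-c[1],np.ones(len(Q))]; print(t,np.linalg.lstsq(A,Q[:,2],rcond=None)[0].round(4),len(Q))
E
```

```text
w3 [0.0193 0.0499 0.2361] 11975
t2 [0.0179 0.0151 0.2369] 234
```

>>> {"op": "apply_moves", "data": {"targets": [[-1,0,-0.007,-0.05,0],[-1,0,-0.007,-0.12,0],[-1,0,-0.007,-0.2,0],[-1,0,-0.007,-0.26,0],[-1,0,-0.007,-0.31,0],[-1,0,-0.006,-0.35,0],[-1,0,-0.004,-0.38,0],[-1,0,0,-0.4,0],[-1,0,0,-0.4,0],[-1,0,0,-0.4,0]]}}

```text
time_s: 7.15
ee_pos: [0.5594, 0.1218, 0.097]
tool_rot: [0.0, 0.183, 0.983, -0.0]
ft_force: [-0.5, 0.9, -1.9]
width: 0.0082
gripper_force: 39.6
```

>>> {"op": "apply_moves", "data": {"targets": [[-0.3,0,0,0,0],[0.1,0,0,0,0],[0.1,0,0,0,0],[0.1,0,0,0,0],[0.1,0,0,0.1,0],[0.1,0,0,0.24,0],[0.1,0,0,0.38,0],[0.1,0,0,0.5,0],[0.1,-0.1,-0.1,0.5,0],[0.1,-0.2,-0.3,0.5,0],[0.1,-0.3,-0.5,0.5,0],[0.1,-0.4,-0.7,0.5,0],[0.1,-0.44,-1,0.5,0],[0.1,-0.44,-1,0.5,0],[0.1,-0.44,-1,0.5,0],[0.1,-0.44,-1,0.5,0],[0.1,-0.44,-1,0.5,0]]}}

```text
time_s: 8.57
ee_pos: [0.4254, -0.1837, 0.2473]
tool_rot: [0.0, 0.186, 0.983, -0.001]
ft_force: [0.1, 0.2, 0.0]
width: 0.0504
gripper_force: 0.0
```

```bash
python3 - <<'E'
from h import *
s=shot('top','t3'); print(s['time_s'],s['ee_pos'].round(4))
print('M',rim('t3',(.5315,.06),.117,.068),'S',rim('t3',(.406,-.328),.15,.056), rim('top0',(.406,-.328),.15,.056))
for c in comps('t3',.02,.038,white=150): print(c)
E
```

```text
8.5667 [ 0.4254 -0.1837  0.2473]
M (array([0.5331, 0.0634, 0.0679]), 218, array([-180.,  179.]), np.float64(0.1169)) S (array([ 0.406 , -0.328 ,  0.0559]), 189, array([-178.,  178.]), np.float64(0.1498)) (array([ 0.4059, -0.3277,  0.0558]), 199, array([-178.,  178.]), np.float64(0.1496))
(array([283., 170.]), 170, array([ 0.5592, -0.3364,  0.0286]), array([ 560. , -335.4]), array([42.9, 58.7]), 0.9)
(array([136., 173.]), 180, array([0.5527, 0.2211, 0.0315]), array([551.7, 220.9]), array([61.9, 49.6]), 77.8)
(array([132., 192.]), 239, array([0.4791, 0.2347, 0.0308]), array([481.6, 232.7]), array([63.6, 64.9]), 79.4)
(array([221., 207.]), 116, array([ 0.4191, -0.1033,  0.0279]), array([ 421.7, -103.2]), array([65.8, 32.9]), 64.4)
```

>>> {"op": "apply_moves", "data": {"targets": [[0.1,-0.003,-0.14,0,0],[0.1,-0.003,-0.28,0,0],[0.1,-0.003,-0.327,0,0],[0.1,-0.003,-0.327,-0.05,0],[0.1,-0.003,-0.327,-0.15,0],[0.1,-0.003,-0.327,-0.28,0],[0.1,-0.003,-0.327,-0.41,0],[0.1,-0.003,-0.327,-0.41,0],[0.1,-0.003,-0.327,-0.41,0],[-1,-0.003,-0.327,-0.41,0],[-1,-0.003,-0.327,-0.41,0],[-1,-0.003,-0.327,-0.41,0],[-1,-0.003,-0.327,-0.41,0],[-1,-0.003,-0.327,-0.41,0],[-1,-0.003,-0.327,-0.41,0],[-1,-0.003,-0.327,-0.41,0],[-1,-0.003,-0.327,-0.41,0]]}}

```text
time_s: 10.03
ee_pos: [0.4266, -0.2769, 0.1243]
tool_rot: [0.0, 0.183, 0.983, -0.001]
ft_force: [-1.9, -1.7, 6.2]
width: 0.0082
gripper_force: 39.6
```

>>> {"op": "apply_moves", "data": {"targets": [[-1,0,0,0.06,0],[-1,0,0,0.16,0],[-1,0,0,0.26,0],[-1,0,0,0.36,0],[-1,0,0,0.46,0],[-1,0.04,0.1,0.46,0],[-1,0.08,0.2,0.46,0],[-1,0.12,0.32,0.46,0],[-1,0.17,0.44,0.46,0],[-1,0.22,0.56,0.46,0],[-1,0.27,0.68,0.46,0],[-1,0.32,0.8,0.46,0],[-1,0.37,0.9,0.46,0],[-1,0.4,0.97,0.46,0],[-1,0.423,1,0.46,0]]}}

```text
time_s: 11.28
ee_pos: [0.5535, 0.0268, 0.2612]
tool_rot: [-0.001, 0.182, 0.983, 0.0]
ft_force: [0.0, -0.9, -0.6]
width: 0.0078
gripper_force: 39.7
```

>>> {"op": "apply_moves", "data": {"targets": [[-1,0,0.1,0,0],[-1,0,0.2,0,0],[-1,0,0.27,0,0],[-1,0,0.305,0,0],[-1,0,0.305,0,0],[-1,0,0.305,0,0],[-1,0,0.305,0,0]]}}

```text
time_s: 11.87
ee_pos: [0.5531, 0.114, 0.2615]
tool_rot: [-0.0, 0.184, 0.983, -0.0]
ft_force: [0.7, 0.1, -0.8]
width: 0.0078
gripper_force: 39.7
```

```bash
python3 - <<'E'
from h import *
s=shot('top','t4'); shot('wrist','w4'); e=s['ee_pos'];print(s['time_s'],e.round(4))
c=(e[0]-.0202,e[1]-.0522);print('exp',c)
for t in('t4','w4'):
    print(t,rim(t,c,e[2]+.024,.056,dz=.012))
    p,P=cloud(t); D=np.hypot(P[...,0]-c[0],P[...,1]-c[1])
    m=(abs(P[...,2]-e[2]-.022)<.012)&(D<.063)&(D>.048); Q=P[m]
    A=np.c_[Q[:,0]-c[0],Q[:,1]-c[1],np.ones(len(Q))]; print(t,np.linalg.lstsq(A,Q[:,2],rcond=None)[0].round(4),len(Q))
E
```

```text
11.8667 [0.5531 0.114  0.2615]
exp (np.float64(0.5329224616453331), np.float64(0.06178606005184855))
t4 (array([0.5311, 0.063 , 0.0556]), 176, array([-179.,  179.]), np.float64(0.284))
t4 [-0.0027 -0.0069  0.2834] 183
w4 (array([0.5297, 0.0659, 0.0546]), 10602, array([-180.,  180.]), np.float64(0.2844))
w4 [-0.0092  0.0468  0.2836] 10660
```

>>> {"op": "apply_moves", "data": {"targets": [[-1,0.006,-0.003,-0.05,0],[-1,0.006,-0.003,-0.12,0],[-1,0.006,-0.003,-0.19,0],[-1,0.006,-0.003,-0.26,0],[-1,0.006,-0.003,-0.31,0],[-1,0.006,-0.003,-0.35,0],[-1,0.006,-0.002,-0.38,0],[-1,0.006,0,-0.4,0],[-1,0.006,0,-0.413,0],[-1,0.006,0,-0.413,0],[-1,0.006,0,-0.413,0]]}}

```text
time_s: 12.88
ee_pos: [0.5554, 0.1153, 0.1382]
tool_rot: [0.0, 0.183, 0.983, 0.0]
ft_force: [-0.3, 0.0, -1.9]
width: 0.008
gripper_force: 39.7
```

>>> {"op": "apply_moves", "data": {"targets": [[-0.3,0,0,0,0],[0.1,0,0,0,0],[0.1,0,0,0,0],[0.1,0,0,0,0],[0.1,0,0,0.1,0],[0.1,0,0,0.24,0],[0.1,0,0,0.38,0],[0.1,0,0,0.5,-0.04],[0.1,-0.08,0.15,0.5,-0.12],[0.1,-0.16,0.377,0.5,-0.2],[0.1,-0.16,0.377,0.4,-0.28],[0.1,-0.16,0.377,0.3,-0.36],[0.1,-0.16,0.377,0.25,-0.434],[0.1,-0.16,0.377,0.25,-0.434],[0.1,-0.16,0.377,0.25,-0.434],[0.1,-0.16,0.377,0.25,-0.434],[0.1,-0.16,0.377,0.25,-0.434],[0.1,-0.16,0.377,0.25,-0.434],[0.1,-0.16,0.377,0.25,-0.434]]}}

```text
time_s: 14.47
ee_pos: [0.5071, 0.2284, 0.213]
tool_rot: [0.0, 0.764, 0.646, 0.0]
ft_force: [0.3, -0.4, -1.1]
width: 0.0507
gripper_force: 0.0
```

```bash
python3 - <<'E'
from h import *
s=shot('top','t5'); shot('wrist','w5'); shot('scene','s5'); e=s['ee_pos'];print(s['time_s'],e.round(4),s['tool_rot'].round(4),s['joints'].round(2))
for t in('t5','t4'): print(rim(t,(.533,.063),.16,.056))
for t in('w5','s5'): print(t,rim(t,(.533,.063),.16,.056))
p,P=cloud('w5'); z=P[...,2]; D=P-np.array([.507,.2285,0])
m=(z>.085)&(z<.115)&(abs(D[...,0])<.11)&(abs(D[...,1])<.08)
if m.sum(): print(cv2.minAreaRect(P[m][:,:2].astype(np.float32)*1000),P[m].mean(0))
E
```

```text
14.4667 [0.5071 0.2284 0.213 ] [1.000e-04 7.637e-01 6.456e-01 1.000e-04] [ 0.42  0.25  1.78 -0.    1.11  0.59]
(array([0.5357, 0.0677, 0.0555]), 168, array([-177.,  180.]), np.float64(0.1599))
(array([0.5317, 0.0648, 0.0508]), 32, array([-177.,  167.]), np.float64(0.1608))
w5 (array([0.5287, 0.0803, 0.0445]), 715, array([ 70., 146.]), np.float64(0.1597))
s5 (array([0.5324, 0.0655, 0.0559]), 153, array([-177.,  180.]), np.float64(0.1589))
((508.2846374511719, 229.21835327148438), (96.02769470214844, 23.82014274597168), 80.43647766113281) [0.5080215  0.22932287 0.10463365]
```

View pics/w5.png

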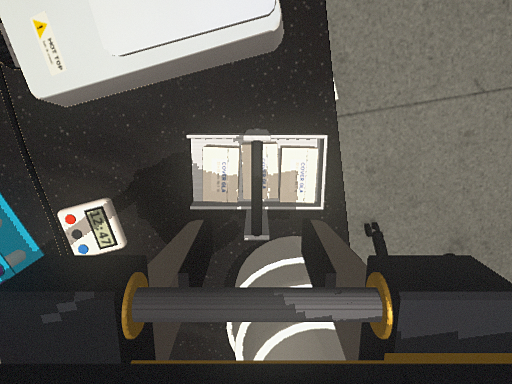

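>>> {"op": "apply_moves", "data": {"targets": [[0.1,0.003,0.002,-0.12,0],[0.1,0.003,0.002,-0.24,0],[0.1,0.003,0.002,-0.36,0],[0.1,0.003,0.002,-0.463,0],[0.1,0.003,0.002,-0.463,0],[0.1,0.003,0.002,-0.463,0],[-1,0.003,0.002,-0.463,0],[-1,0.003,0.002,-0.463,0],[-1,0.003,0.002,-0.463,0],[-1,0.003,0.002,-0.463,0],[-1,0.003,0.002,-0.463,0],[-1,0.003,0.002,-0.463,0],[-1,0.003,0.002,-0.463,0]], "grip_force": 30}}

```text
time_s: 15.7
ee_pos: [0.5078, 0.2291, 0.0744]
tool_rot: [-0.0, 0.762, 0.648, 0.0]
ft_force: [-3.0, -0.1, 7.5]
width: 0.0097
gripper_force: 30.0
```

>>> {"op": "apply_moves", "data": {"targets": [[-1,0,0,0.02,0],[-1,0,0,0.06,0],[-1,0,0,0.12,0],[-1,0,0,0.2,0],[-1,0,0,0.28,0],[-1,0,0,0.36,0],[-1,0,0,0.44,0],[-1,0,0,0.52,0],[-1,0,0,0.58,0],[-1,0,0,0.62,0],[-1,0,0,0.64,0],[-1,0,0,0.643,0],[-1,0,0,0.643,0]]}}

```text
time_s: 16.78
ee_pos: [0.5076, 0.2288, 0.2663]
tool_rot: [-0.0, 0.762, 0.648, -0.0]
ft_force: [0.7, -0.0, -3.9]
width: 0.0097
gripper_force: 30.0
```

>>> {"op": "apply_moves", "data": {"targets": [[-1,0.005,-0.015,0,0.003],[-1,0.015,-0.045,0,0.008],[-1,0.03,-0.09,0,0.014],[-1,0.05,-0.14,0,0.02],[-1,0.07,-0.19,0,0.026],[-1,0.09,-0.24,0,0.032],[-1,0.11,-0.29,0,0.038],[-1,0.13,-0.34,0,0.042],[-1,0.15,-0.39,0,0.046],[-1,0.17,-0.44,0,0.05],[-1,0.185,-0.485,0,0.052],[-1,0.195,-0.515,0,0.052],[-1,0.202,-0.535,0,0.052],[-1,0.205,-0.542,0,0.052],[-1,0.205,-0.542,0,0.052],[-1,0.205,-0.542,0,0.052],[-1,0.205,-0.542,0,0.052]]}}

```text
time_s: 18.2
ee_pos: [0.5692, 0.067, 0.2667]
tool_rot: [-0.0, 0.706, 0.708, -0.0]
ft_force: [-0.0, -0.3, -5.2]
width: 0.0099
gripper_force: 30.0
```

```bash
python3 - <<'E'
from h import *
s=shot('top','t6'); shot('scene','s6');shot('wrist','w6'); e=s['ee_pos'];print(s['time_s'],e.round(4),s['tool_rot'].round(4),s['ft_force'].round(1))
a=cv2.imread('pics/s6.png')[70:220,140:340];b=cv2.imread('pics/w6.png')
cv2.imwrite('pics/c6.png',np.hstack([cv2.resize(a,(400,300),interpolation=2),cv2.resize(b,(400,300))]))
E
```

```text
18.2 [0.5692 0.067  0.2667] [-2.000e-04  7.063e-01  7.080e-01 -0.000e+00] [-0.  -0.3 -5.2]
```

View pics/c6.png

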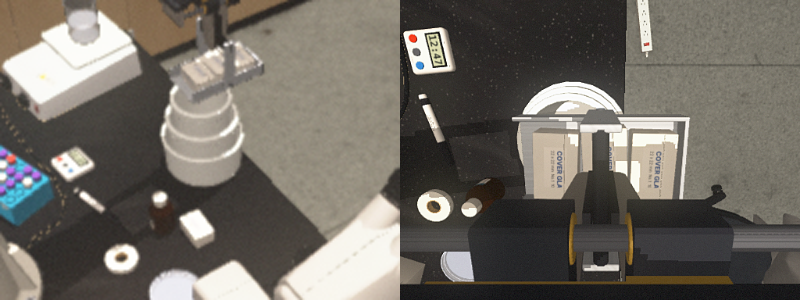

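>>> {"op": "apply_moves", "data": {"targets": [[-1,0,0,-0.02,0],[-1,0,0,-0.05,0],[-1,0,0,-0.075,0],[-1,0,0,-0.09,0],[-1,0,0,-0.1,0],[-1,0,0,-0.105,0],[-1,0,0,-0.108,0],[-1,0,0,-0.108,0],[-1,0,0,-0.108,0]]}}

```text
time_s: 19.1
ee_pos: [0.5696, 0.0664, 0.2346]
tool_rot: [0.0, 0.706, 0.708, 0.0]
ft_force: [-0.1, -0.1, -3.5]
width: 0.0097
gripper_force: 30.0
```

>>> {"op": "apply_moves", "data": {"targets": [[-1,0,0,-0.003,0],[-1,0,0,-0.003,0],[-1,0,0,-0.003,0]]}}

```text
time_s: 19.35
ee_pos: [0.5699, 0.0664, 0.2344]
tool_rot: [0.0, 0.706, 0.708, 0.001]
ft_force: [-2.0, 0.3, 5.6]
width: 0.0096
gripper_force: 30.0
```

>>> {"op": "apply_moves", "data": {"targets": [[-0.7,0,0,0,0],[-0.6,0,0,0,0],[-0.5,0,0,0,0],[-0.5,0,0,0,0],[-0.5,0,0,0,0]]}}

```text
time_s: 19.77
ee_pos: [0.5694, 0.0664, 0.2333]
tool_rot: [-0.0, 0.706, 0.708, -0.0]
ft_force: [-0.3, -0.8, 0.4]
width: 0.0229
gripper_force: 0.0
```

```bash
python3 - <<'E'
from h import *
s=shot('wrist','w7'); e=s['ee_pos'];print(s['time_s'],e.round(4),s['ft_force'].round(1),s['width'])
p,P=cloud('w7')
m=(abs(P[...,0]-.57)<.09)&(abs(P[...,1]-.0665)<.036)&(abs(P[...,2]-.192)<.012)
Q=P[m];A=np.c_[Q[:,0]-.57,Q[:,1]-.0665,np.ones(len(Q))];print(np.linalg.lstsq(A,Q[:,2],rcond=None)[0].round(4),len(Q))
E
```

```text
19.7667 [0.5694 0.0664 0.2333] [-0.3 -0.8  0.4] 0.02292991996392
[-0.0154 -0.0159  0.1916] 11886
```

>>> {"op": "apply_moves", "data": {"targets": [[-0.5,0,0,0.03,0],[-0.5,0,0,0.1,0],[-0.5,0,0,0.2,0],[0,0,0,0.3,0],[1,0.05,0,0.32,0.04],[1,0.1,0,0.32,0.08],[1,0.15,0,0.32,0.12],[1,0.183,0,0.32,0.16],[1,0.183,0,0.32,0.2],[1,0.183,0,0.32,0.24],[1,0.183,0,0.32,0.28],[1,0.183,0,0.32,0.32],[1,0.183,0,0.32,0.36],[1,0.183,0,0.32,0.4],[1,0.183,0,0.32,0.44],[1,0.183,0,0.32,0.48],[1,0.183,0,0.32,0.5],[1,0.183,0,0.32,0.5],[1,0.183,0,0.32,0.5],[1,0.183,0,0.32,0.5]]}}

```text
time_s: 21.48
ee_pos: [0.6243, 0.0664, 0.3298]
tool_rot: [0.0, 0.0, 1.0, 0.0]
ft_force: [0.2, 0.1, -0.1]
width: 0.0917
gripper_force: 0.0
```

```bash
python3 - <<'E'
from h import *
s=shot('wrist','w8');shot('scene','s8'); e=s['ee_pos'];print(s['time_s'],e.round(4),s['tool_rot'].round(4),s['joints'].round(2),s['width'])
for t in('w8','s8','w7','w6'):
  p,P=cloud(t);z=P[...,2]
  for lo,hi in((.178,.196),(.24,.27)):
    m=(abs(P[...,0]-.57)<.11)&(abs(P[...,1]-.0665)<.07)&(z>lo)&(z<hi)
    if m.sum()>20: print(t,lo,cv2.minAreaRect(P[m][:,:2].astype(np.float32)*1000),m.sum())
a=cv2.imread('pics/s8.png')[70:220,140:340];b=cv2.imread('pics/w8.png')
cv2.imwrite('pics/c8.png',np.hstack([cv2.resize(a,(400,300),interpolation=2),cv2.resize(b,(400,300))]))
E
```

```text
21.4833 [0.6243 0.0664 0.3298] [2.e-04 4.e-04 1.e+00 0.e+00] [ 0.1   0.27  1.49  0.    1.38 -1.47] 0.0916586000819744
w8 0.178 ((570.8336791992188, 65.67753601074219), (155.45301818847656, 86.83776092529297), 0.013358287513256073) 9624
w8 0.24 ((570.7464599609375, 65.98326873779297), (23.49182891845703, 96.20016479492188), 0.4689333438873291) 2368
s8 0.178 ((569.397705078125, 63.28923034667969), (154.150634765625, 102.43488311767578), 2.6423871517181396) 509
s8 0.24 ((568.748046875, 63.03716278076172), (26.810619354248047, 102.99928283691406), 0.611525297164917) 152
w7 0.178 ((571.7142333984375, 68.8978271484375), (155.3339080810547, 93.72412872314453), 1.2574955224990845) 13775
w7 0.24 ((572.8758544921875, 67.36709594726562), (51.447818756103516, 97.69780731201172), 15.060225486755371) 6174
w6 0.178 ((568.599365234375, 68.93221282958984), (152.6366424560547, 81.62786865234375), 0.22970768809318542) 755
w6 0.24 ((570.5841064453125, 69.1282730102539), (30.886390686035156, 91.84368133544922), 0.016594931483268738) 283
```

View pics/c8.png

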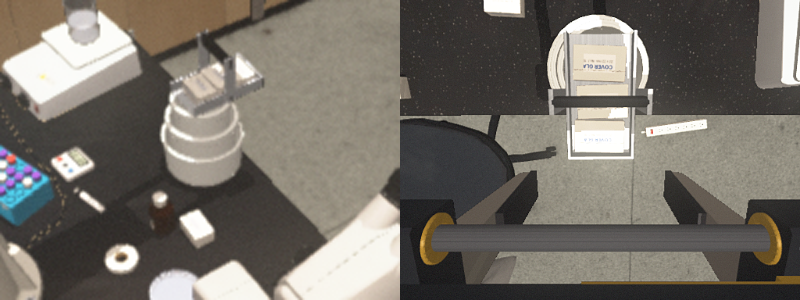

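```bash
python3 - <<'E'
from h import *
for t in('w8','w6'): print(load(t)[2].round(3))
p,P=cloud('w8')
b=cv2.imread('pics/w8.png')
E
```

```text
[[-0.001  0.97   0.241  0.558]
 [ 1.     0.001 -0.001  0.067]
 [-0.001  0.241 -0.97   0.5  ]
 [ 0.     0.     0.     1.   ]]
[[ 1.     0.004  0.001  0.57 ]
 [ 0.004 -0.97  -0.242  0.134]
 [ 0.     0.242 -0.97   0.437]
 [ 0.     0.     0.     1.   ]]
```

>>> {"op": "apply_moves", "data": {"targets": [[1,0,0,-0.1,0],[1,0,0,-0.22,0],[1,0,0,-0.34,0],[1,0,0,-0.43,0],[1,0,0,-0.46,0],[1,0,0,-0.48,0],[1,0,0,-0.5,0],[1,0,0,-0.5,0]]}}

```text
time_s: 22.25
ee_pos: [0.6249, 0.0664, 0.18]
tool_rot: [0.0, -0.001, 1.0, 0.0]
ft_force: [0.0, 0.0, 0.6]
width: 0.0919
gripper_force: 0.0
```

>>> {"op": "apply_moves", "data": {"targets": [[1,0,0,-0.02,0],[1,0,0,-0.05,0],[1,0,0,-0.08,0],[1,0,0,-0.085,0],[1,0,0,-0.085,0],[0.8,0,0,-0.085,0],[-1,0,0,-0.085,0],[-1,0,0,-0.085,0],[-1,0,0,-0.085,0],[-1,0,0,-0.085,0],[-1,0,0,-0.085,0]], "grip_force": 40}}

```text
time_s: 23.17
ee_pos: [0.6244, 0.0664, 0.154]
tool_rot: [0.0, -0.001, 1.0, -0.0]
ft_force: [0.7, -0.3, -2.7]
width: 0.0854
gripper_force: 40.0
```

>>> {"op": "apply_moves", "data": {"targets": [[-1,0,0,0.005,0],[-1,0,0,0.012,0],[-1,0.006,0,0.015,0],[-1,0.02,0,0.015,0],[-1,0.038,0,0.015,0],[-1,0.058,0,0.015,0],[-1,0.078,0,0.015,0],[-1,0.096,0,0.015,0],[-1,0.108,0,0.015,0],[-1,0.117,0,0.015,0],[-1,0.117,0,0.015,0],[-1,0.117,0,0.015,0]]}}

```text
time_s: 24.17
ee_pos: [0.6593, 0.0664, 0.1583]
tool_rot: [-0.0, -0.001, 1.0, -0.0]
ft_force: [0.4, -0.4, -3.8]
width: 0.0857
gripper_force: 40.0
```

```bash
python3 - <<'E'
from h import *
s=shot('wrist','w9');shot('scene','s9');shot('top','t9'); e=s['ee_pos'];print(s['time_s'],e.round(4),s['ft_force'].round(1),s['width'])
print(rim('t9',(.5345,.0665),.117,.068),rim('s9',(.5345,.0665),.117,.068),rim('s8',(.5345,.0665),.117,.068))
p,P=cloud('w9')
m=(P[...,0]>.5)&(P[...,0]<.62)&(abs(P[...,1]-.0665)<.03)&(abs(P[...,2]-.195)<.02)
Q=P[m];A=np.c_[Q[:,0]-.57,np.ones(len(Q))];print(np.linalg.lstsq(A,Q[:,2],rcond=None)[0].round(4),len(Q))
a=cv2.imread('pics/s9.png')[70:220,140:340];b=cv2.imread('pics/w9.png')
cv2.imwrite('pics/c9.png',np.hstack([cv2.resize(a,(400,300),interpolation=2),cv2.resize(b,(400,300))]))
E
```

```text
24.1667 [0.6593 0.0664 0.1583] [ 0.4 -0.4 -3.8] 0.08572823820540029
(array([0.533 , 0.0636, 0.0676]), 104, array([-178.,  180.]), np.float64(0.1166)) (array([0.5306, 0.062 , 0.0677]), 98, array([-177.,  179.]), np.float64(0.1158)) (array([0.53  , 0.0617, 0.0671]), 99, array([-177.,  178.]), np.float64(0.116))
[-0.0064  0.196 ] 20365
```

View pics/c9.png

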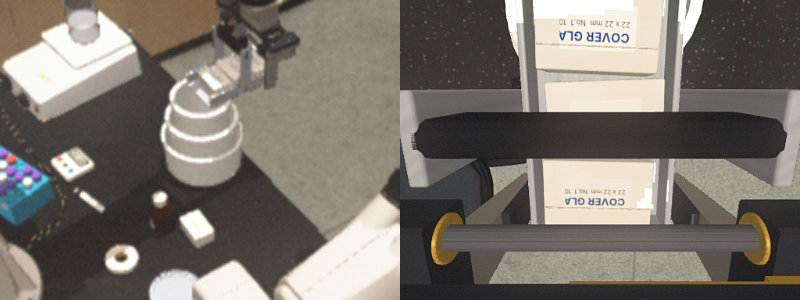

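>>> {"op": "apply_moves", "data": {"targets": [[-1,0,0,-0.008,0],[-1,0,0,-0.01,0],[-1,0,0,-0.01,0],[-1,-0.003,0,0.005,0],[-1,-0.007,0,0.02,0],[-1,-0.012,0,0.04,0],[-1,-0.018,0,0.055,0],[-1,-0.024,0,0.07,0],[-1,-0.03,0,0.085,0],[-1,-0.034,0,0.092,0],[-1,-0.034,0,0.092,0]], "grip_force": 12}}

```text
time_s: 25.23
ee_pos: [0.6492, 0.0664, 0.1869]
tool_rot: [0.0, -0.001, 1.0, 0.0]
ft_force: [0.3, -0.1, -3.3]
width: 0.0858
gripper_force: 12.0
```

```bash
python3 - <<'E'
from h import *
s=shot('wrist','w10');shot('scene','s10');e=s['ee_pos'];print(s['time_s'],e.round(4),s['ft_force'].round(1),s['width'],s['gripper_force'])
p,P=cloud('w10')
m=(P[...,0]>.5)&(P[...,0]<.66)&(abs(P[...,1]-.0665)<.03)&(abs(P[...,2]-.20)<.04)
Q=P[m];A=np.c_[Q[:,0]-.57,np.ones(len(Q))];k=np.linalg.lstsq(A,Q[:,2],rcond=None)[0];print(k.round(4),np.degrees(np.arctan(k[0])),len(Q))
a=cv2.imread('pics/s10.png')[70:220,140:340];b=cv2.imread('pics/w10.png')
cv2.imwrite('pics/c10.png',np.hstack([cv2.resize(a,(400,300),interpolation=2),cv2.resize(b,(400,300))]))
E
```

```text
25.2333 [0.6492 0.0664 0.1869] [ 0.3 -0.1 -3.3] 0.08584222498946822 11.99987456202507
[0.3456 0.1966] 19.067352889821258 24836
```

View pics/c10.png

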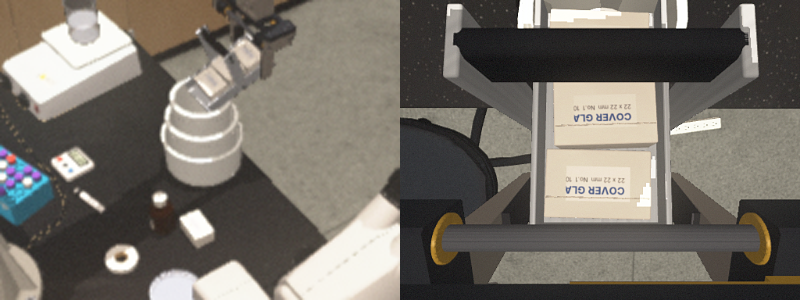

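>>> {"op": "apply_moves", "data": {"targets": [[-1,-0.008,0,0.013,0],[-1,-0.018,0,0.028,0],[-1,-0.031,0,0.047,0],[-1,-0.044,0,0.062,0],[-1,-0.056,0,0.077,0],[-1,-0.069,0,0.089,0],[-1,-0.069,0,0.089,0],[-1,-0.069,0,0.089,0],[-1,-0.069,0,0.089,0],[-1,-0.069,0,0.089,0],[-1,-0.069,0,0.089,0],[-1,-0.069,0,0.089,0]]}}

```text
time_s: 26.33
ee_pos: [0.6285, 0.0665, 0.2125]
tool_rot: [-0.0, -0.001, 1.0, 0.0]
ft_force: [-0.9, 0.3, -3.9]
width: 0.0862
gripper_force: 12.0
```

```bash
python3 - <<'E'
from h import *
s=shot('wrist','w11');shot('scene','s11');shot('top','t11');e=s['ee_pos'];print(s['time_s'],e.round(4),s['ft_force'].round(1),s['width'],s['gripper_force'])
p,P=cloud('w11')
m=(P[...,0]>.55)&(P[...,0]<.66)&(abs(P[...,1]-.0665)<.03)&(abs(P[...,2]-.20)<.05)
Q=P[m];A=np.c_[Q[:,0]-.57,np.ones(len(Q))];k=np.linalg.lstsq(A,Q[:,2],rcond=None)[0];print(k.round(4),np.degrees(np.arctan(k[0])),len(Q))
print(rim('t11',(.5345,.0665),.117,.068))
a=cv2.imread('pics/s11.png')[70:220,140:340];b=cv2.imread('pics/w11.png')
cv2.imwrite('pics/c11.png',np.hstack([cv2.resize(a,(400,300),interpolation=2),cv2.resize(b,(400,300))]))
E
```

```text
26.3333 [0.6285 0.0665 0.2125] [-0.9  0.3 -3.9] 0.08617707387119643 11.99981689453125
[0.2445 0.2052] 13.740464035330923 21128
(array([0.5337, 0.064 , 0.0676]), 105, array([-178.,  179.]), np.float64(0.1167))
```

View pics/c11.png

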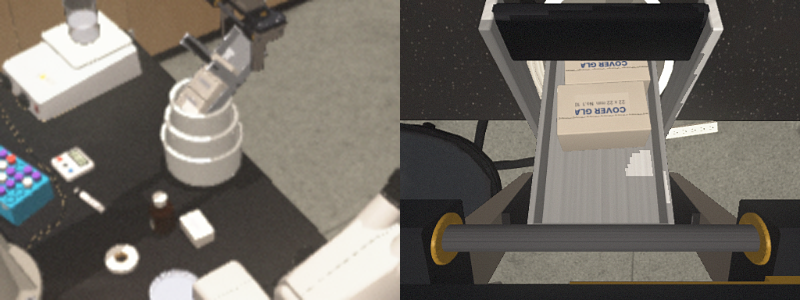

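>>> {"op": "apply_moves", "data": {"targets": [[-1,0,0,0,0],[-1,0.0,0,0,0],[-1,0,0,0,0],[-1,0,0,0,0],[-1,0.01,0,0.007,0],[-1,0.02,0,0.014,0],[-1,0.03,0,0.021,0],[-1,0.03,0,0.021,0],[-1,0.03,0,0.021,0]]}}

```text
time_s: 27.23
ee_pos: [0.638, 0.0664, 0.2194]
tool_rot: [0.0, -0.001, 1.0, 0.0]
ft_force: [-0.0, -0.3, -2.6]
width: 0.0858
gripper_force: 12.0
```

```bash
python3 - <<'E'
from h import *
s=shot('wrist','w12');shot('scene','s12');e=s['ee_pos'];print(s['time_s'],e.round(4),s['ft_force'].round(1),s['width'],s['gripper_force'])
a=cv2.imread('pics/s12.png')[70:220,140:340];b=cv2.imread('pics/w12.png')
cv2.imwrite('pics/c12.png',np.hstack([cv2.resize(a,(400,300),interpolation=2),cv2.resize(b,(400,300))]))
E
```

```text
27.2333 [0.638  0.0664 0.2194] [-0.  -0.3 -2.6] 0.08582201554466574 11.99983924627304
```

View pics/c12.png

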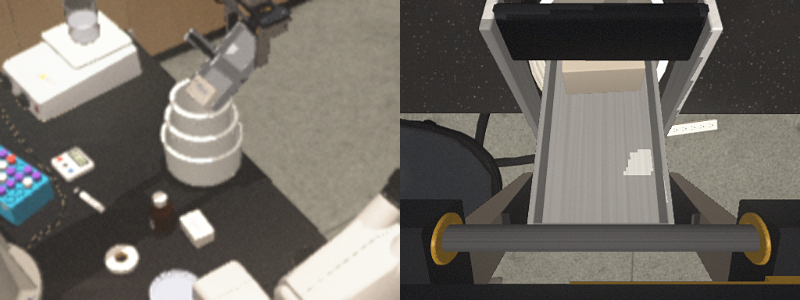

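>>> {"op": "apply_moves", "data": {"targets": [[-1,0,0,0,0],[-1,0.0,0,0,0],[-1,0,0,0,0],[-1,0,0,0,0],[-1,0,0,0,0],[-1,0,0,0,0]]}}

```text
time_s: 27.83
ee_pos: [0.6375, 0.0664, 0.2191]
tool_rot: [-0.0, -0.001, 1.0, -0.0]
ft_force: [0.2, 0.2, -2.2]
width: 0.0858
gripper_force: 12.0
```

```bash
cat > b.py <<'E'
from h import *
import sys
t=sys.argv[1]
s=shot('wrist',t);e=s['ee_pos'];print(s['time_s'],e.round(4),s['ft_force'].round(1),s['width'])
for q in('w11','w12',t):
    p=load(q)[0].astype(int); d=(p[...,0]-p[...,2])[70:200,215:300]
    print(q,[int(x) for x in np.median(d,1)[::6]])
E
python3 b.py w13
```

```text
27.8333 [0.6375 0.0664 0.2191] [ 0.2  0.2 -2.2] 0.08580016048071368
w11 [2, 0, 13, 38, 39, 40, 38, 39, 39, 38, 37, 39, 8, 39, 40, 40, 40, 31, 30, 29, 25, 11]
w12 [3, 0, 41, 40, 31, 31, 30, 29, 21, 11, 11, 11, 10, 10, 11, 11, 11, 10, 10, 11, 11, 11]
w13 [1, 0, 11, 11, 10, 11, 10, 10, 11, 11, 11, 10, 10, 10, 10, 10, 11, 11, 11, 10, 10, 11]
```

>>> {"op": "apply_moves", "data": {"targets": [[-1,0,0,0,0],[-1,0,0,0,0],[-1,0,0,0.02,0],[-1,0,0,0.06,0],[-1,0,0,0.12,0],[-1,0,0,0.2,0],[-1,0,0,0.28,0],[-1,0,0,0.3,0],[-1,0,0,0.3,0]], "grip_force": 40}}

```text
time_s: 28.63
ee_pos: [0.6389, 0.0665, 0.3121]
tool_rot: [0.003, -0.001, 1.0, 0.0]
ft_force: [-0.7, 0.1, -3.1]
width: 0.0854
gripper_force: 40.0
```

```bash
python3 b.py w14 && python3 - <<'E'
from h import *
shot('scene','s14');shot('top','t14')
a=cv2.imread('pics/s14.png')[50:200,140:340];b=cv2.imread('pics/t14.png')[150:225,125:225]
cv2.imwrite('pics/c14.png',np.hstack([cv2.resize(a,(400,300),interpolation=2),cv2.resize(b,(400,300),interpolation=2)]))
print(rim('t14',(.5345,.0665),.16,.056),rim('s14',(.5345,.0665),.16,.056))
E
```

```text
28.6333 [0.6389 0.0665 0.3121] [-0.7  0.1 -3.1] 0.08540517322224128
w11 [2, 0, 13, 38, 39, 40, 38, 39, 39, 38, 37, 39, 8, 39, 40, 40, 40, 31, 30, 29, 25, 11]
w12 [3, 0, 41, 40, 31, 31, 30, 29, 21, 11, 11, 11, 10, 10, 11, 11, 11, 10, 10, 11, 11, 11]
w14 [0, 0, 11, 11, 11, 11, 11, 10, 11, 11, 11, 10, 11, 10, 11, 10, 10, 10, 11, 11, 11, 10]
(array([0.5357, 0.0661, 0.0553]), 101, array([-177.,  179.]), np.float64(0.1599)) (array([0.5317, 0.0643, 0.0556]), 158, array([-177.,  179.]), np.float64(0.1586))
```

View pics/c14.png

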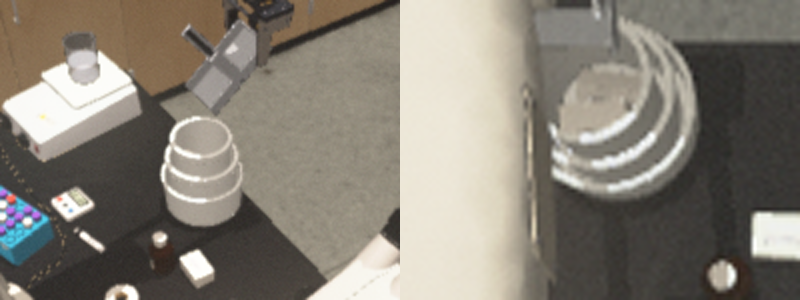

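>>> {"op": "apply_moves", "data": {"targets": [[-1,0,0.06,0,0],[-1,0,0.16,0,0],[-1,-0.03,0.27,0,0],[-1,-0.1,0.38,0,0],[-1,-0.2,0.48,0,0],[-1,-0.3,0.55,-0.04,0],[-1,-0.386,0.578,-0.14,0],[-1,-0.386,0.578,-0.24,0],[-1,-0.386,0.578,-0.34,0],[-1,-0.386,0.578,-0.44,0],[-1,-0.386,0.578,-0.54,0],[-1,-0.386,0.578,-0.62,0],[-1,-0.386,0.578,-0.68,0],[-1,-0.386,0.578,-0.72,0],[-1,-0.386,0.578,-0.72,0],[-1,-0.386,0.578,-0.72,0]]}}

```text
time_s: 30.12
ee_pos: [0.5212, 0.2395, 0.0924]
tool_rot: [-0.001, -0.001, 1.0, -0.0]
ft_force: [-0.3, -0.2, -2.7]
width: 0.0857
gripper_force: 40.0
```

```bash
python3 - <<'E'
from h import *
s=shot('wrist','w15');shot('scene','s15');e=s['ee_pos'];print(s['time_s'],e.round(4),s['ft_force'].round(1))
for t in('w15','s15'):
    p,P=cloud(t)
    for yo in (-.02,0,.02):
        m=(P[...,0]>.40)&(P[...,0]<.60)&(abs(P[...,1]-.24-yo)<.008)&(P[...,2]>-.01)&(P[...,2]<.14)
        Q=P[m]
        if len(Q)>10:
            h=[(x,np.median(Q[abs(Q[:,0]-x/1000)<.004,2]).round(3)) for x in range(405,600,15) if (abs(Q[:,0]-x/1000)<.004).sum()>1]
            print(t,yo,h)
E
```

```text
30.1167 [0.5212 0.2395 0.0924] [-0.3 -0.2 -2.7]
w15 -0.02 [(435, np.float64(0.137)), (450, np.float64(0.041)), (465, np.float64(0.053)), (480, np.float64(0.065)), (495, np.float64(0.076)), (510, np.float64(0.088)), (525, np.float64(0.1)), (540, np.float64(0.11))]
w15 0 [(435, np.float64(0.137)), (450, np.float64(0.041)), (465, np.float64(0.053)), (480, np.float64(0.065)), (495, np.float64(0.076)), (510, np.float64(0.088)), (525, np.float64(0.1)), (540, np.float64(0.111))]
w15 0.02 [(435, np.float64(0.137)), (450, np.float64(0.041)), (465, np.float64(0.053)), (480, np.float64(0.065)), (495, np.float64(0.076)), (510, np.float64(0.088)), (525, np.float64(0.1)), (540, np.float64(0.11))]
s15 -0.02 [(405, np.float64(-0.002)), (420, np.float64(0.0)), (435, np.float64(0.003)), (450, np.float64(0.021)), (465, np.float64(0.024)), (480, np.float64(-0.002)), (495, np.float64(0.003)), (510, np.float64(-0.0)), (525, np.float64(0.001))]
s15 0 [(405, np.float64(0.0)), (420, np.float64(-0.002)), (435, np.float64(0.031)), (450, np.float64(0.043)), (465, np.float64(0.053)), (480, np.float64(-0.001)), (495, np.float64(0.074)), (510, np.float64(0.085)), (525, np.float64(0.094)), (540, np.float64(-0.001)), (555, np.float64(0.0))]
s15 0.02 [(405, np.float64(-0.002)), (420, np.float64(-0.001)), (435, np.float64(0.032)), (450, np.float64(0.044)), (495, np.float64(0.079)), (510, np.float64(0.087)), (525, np.float64(0.097)), (540, np.float64(-0.0)), (555, np.float64(-0.003))]
```

>>> {"op": "apply_moves", "data": {"targets": [[-1,0,0,-0.03,0],[-1,0,0,-0.055,0],[-1,0,0,-0.068,0],[-1,0.01,0,-0.078,0],[-1,0.02,0,-0.092,0],[-1,0.032,0,-0.105,0],[-1,0.042,0,-0.118,0],[-1,0.052,0,-0.134,0],[-1,0.062,0,-0.15,0],[-1,0.072,0,-0.167,0],[-1,0.082,0,-0.184,0],[-1,0.09,0,-0.202,0],[-1,0.097,0,-0.22,0],[-1,0.104,0,-0.238,0],[-1,0.109,0,-0.256,0],[-1,0.113,0,-0.27,0],[-1,0.116,0,-0.284,0],[-1,0.118,0,-0.293,0],[-1,0.118,0,-0.293,0]], "grip_force": 14}}

```text
time_s: 31.8
ee_pos: [0.5568, 0.2396, 0.0045]
tool_rot: [-0.0, -0.001, 1.0, -0.0]
ft_force: [0.1, 0.6, -1.2]
width: 0.086
gripper_force: 14.0
```

```bash
python3 - <<'E'
from h import *
s=shot('wrist','w16');e=s['ee_pos'];print(s['time_s'],e.round(4),s['ft_force'].round(1),s['width'])
p,P=cloud('w16')
m=(P[...,0]>.42)&(P[...,0]<.62)&(abs(P[...,1]-.24)<.025)&(P[...,2]>-.01)&(P[...,2]<.14)
Q=P[m]
print([(x,np.median(Q[abs(Q[:,0]-x/1000)<.004,2]).round(3)) for x in range(420,620,12) if (abs(Q[:,0]-x/1000)<.004).sum()>1])
E
```

```text
31.8 [0.5568 0.2396 0.0045] [ 0.1  0.6 -1.2] 0.08596695054942695
[(444, np.float64(0.005)), (456, np.float64(0.006)), (468, np.float64(0.007)), (480, np.float64(0.007)), (492, np.float64(0.109)), (504, np.float64(0.11)), (528, np.float64(0.106)), (540, np.float64(0.109)), (552, np.float64(0.012)), (564, np.float64(0.013)), (576, np.float64(0.015))]
```

>>> {"op": "apply_moves", "data": {"targets": [[0.95,0,0,0,0],[1,0,0,0,0],[1,0,0,0,0],[1,0,0,0,0],[1,0,0,0.02,0],[1,0,0,0.06,0],[1,0,0,0.12,0],[1,0,0,0.24,0],[1,0,0,0.36,0],[1,0,0,0.48,0],[1,0,0,0.6,0],[1,0,0,0.72,0],[1,0,0,0.85,0],[1,-0.05,-0.1,0.9,0],[1,-0.15,-0.24,0.9,0],[1,-0.25,-0.38,0.9,0],[1,-0.35,-0.52,0.9,0],[1,-0.4,-0.66,0.9,0],[1,-0.4,-0.8,0.9,0],[1,-0.4,-0.8,0.9,0]]}}

```text
time_s: 33.52
ee_pos: [0.4353, -0.0023, 0.2765]
tool_rot: [0.001, -0.001, 1.0, -0.0]
ft_force: [0.5, -0.3, -0.3]
width: 0.0921
gripper_force: 0.0
```

```bash
python3 - <<'E'
from h import *
s=shot('top','t17');shot('scene','s17');shot('wrist','w17');e=s['ee_pos'];print(s['time_s'],e.round(4),s['joints'].round(2))
for t in('t17','s17','w17'):
    print(t)
    for c in comps(t,.018,.038,white=140,xr=(.3,.7),yr=(-.5,.15),minn=60): print(c)
    p,P=cloud(t);z=P[...,2]
    m=(abs(P[...,0]-.507)<.1)&(abs(P[...,1]-.24)<.06)&(z>.018)&(z<.03)
    if m.sum()>20: print('tray',cv2.minAreaRect(P[m][:,:2].astype(np.float32)*1000))
    m=(abs(P[...,0]-.507)<.1)&(abs(P[...,1]-.24)<.06)&(z>.095)&(z<.12)
    if m.sum()>20: print('bar',cv2.minAreaRect(P[m][:,:2].astype(np.float32)*1000),P[m].mean(0))
    D=np.hypot(P[...,0]-.5345,P[...,1]-.066); m=(D<.045)
    print('in tub z',np.nanpercentile(z[m],[5,25,50,75,95]).round(3))
E
```

```text
33.5167 [ 0.4353 -0.0023  0.2765] [-0.01 -0.02  1.94 -0.    1.22 -1.58]
t17
(array([283., 170.]), 167, array([ 0.5593, -0.336 ,  0.0277]), array([ 560. , -335.9]), array([57.7, 42.8]), 88.5)
(array([221., 208.]), 167, array([ 0.4148, -0.1017,  0.0285]), array([ 415.2, -101.4]), array([61.1, 40.2]), 87.5)
tray ((509.624755859375, 279.2862243652344), (26.680448532104492, 155.1775360107422), 81.70460510253906)
bar ((509.31500244140625, 261.2873840332031), (22.12825584411621, 53.11176681518555), 8.675037384033203) [0.50584842 0.26206882 0.10284578]
in tub z nan
s17
(array([238., 157.]), 83, array([0.4787, 0.0075, 0.0281]), array([478.7,   8.1]), array([20.4, 96.8]), 48.0)
(array([238., 183.]), 146, array([ 0.4101, -0.1053,  0.0269]), array([ 410.3, -104. ]), array([64.6, 40.8]), 87.8)
tray ((502.32012939453125, 236.40817260742188), (99.2923812866211, 151.95640563964844), 87.66728210449219)
bar ((502.7452392578125, 236.38314819335938), (100.78475189208984, 24.42445182800293), 89.73165893554688) [0.50195097 0.23430363 0.10297243]
in tub z [0.077 0.097 0.113 0.116 0.142]
w17
(array([182., 146.]), 1407, array([ 0.4124, -0.1014,  0.0281]), array([ 412.6, -101.5]), array([61.9, 39.7]), 87.3)
(array([ 22., 246.]), 782, array([ 0.5521, -0.3346,  0.0283]), array([ 552.5, -335.8]), array([28.2, 63. ]), 1.6)
tray ((504.27557373046875, 238.0367889404297), (155.71315002441406, 97.93971252441406), 0.163334921002388)
bar ((504.2222595214844, 238.6873779296875), (96.15990447998047, 24.56622886657715), 89.73786926269531) [0.50288326 0.23672412 0.10347166]
in tub z [0.05  0.058 0.114 0.115 0.116]
  return np.nanmean(a, axis, out=out, keepdims=keepdims)
```

```bash
python3 - <<'E'
from h import *
for t in('w17','t14'):
    p,P=cloud(t); D=P-np.array([.5345,.066,0]); print(t,'rows x +50..-50, cols y +50..-50')
    for x in range(45,-46,-15):
        r=[]
        for y in range(45,-46,-15):
            m=(abs(D[...,0]*1000-x)<7)&(abs(D[...,1]*1000-y)<7)&(np.hypot(D[...,0],D[...,1])<.05)
            r.append(int(np.nanmedian(D[...,2][m])*1000) if m.sum()>2 else -1)
        print(r)
E
```

```text
w17 rows x +50..-50, cols y +50..-50
[-1, 55, 54, 52, 54, 68, -1]
[40, 47, 52, 51, 50, 64, 99]
[-1, 61, 60, 58, 56, 56, 121]
[-1, -1, -1, -1, -1, -1, -1]
[-1, -1, 114, 114, 114, 115, -1]
[-1, -1, 114, 114, 114, -1, -1]
[-1, -1, -1, -1, -1, -1, -1]
t14 rows x +50..-50, cols y +50..-50
[-1, 63, -1, 16, 15, 41, -1]
[708, 685, 246, 250, 249, 253, 283]
[733, 686, 232, 239, 239, 242, 347]
[736, 696, -1, -1, 363, 358, 358]
[740, 705, 113, 114, 115, 113, -1]
[742, 726, 114, 118, 117, -1, 99]
[-1, 738, 117, 746, 746, 72, -1]
```

>>> {"op": "apply_moves", "data": {"targets": [[0.4,-0.03,-0.1,0,-0.04],[0.4,-0.078,-0.22,-0.05,-0.08],[0.4,-0.078,-0.338,-0.1,-0.12],[0.4,-0.078,-0.338,-0.2,-0.16],[0.4,-0.078,-0.338,-0.3,-0.2],[0.4,-0.078,-0.338,-0.3,-0.24],[0.4,-0.078,-0.338,-0.3,-0.28],[0.4,-0.078,-0.338,-0.3,-0.32],[0.4,-0.078,-0.338,-0.3,-0.36],[0.4,-0.078,-0.338,-0.3,-0.4],[0.4,-0.078,-0.338,-0.35,-0.44],[0.4,-0.078,-0.338,-0.42,-0.48],[0.4,-0.078,-0.338,-0.5,-0.5],[0.4,-0.078,-0.338,-0.5,-0.5],[0.4,-0.078,-0.338,-0.5,-0.5],[0.4,-0.078,-0.338,-0.5,-0.5]]}}

```text
time_s: 35.0
ee_pos: [0.4146, -0.1012, 0.1262]
tool_rot: [0.0, 0.705, 0.709, 0.0]
ft_force: [0.8, -0.2, 0.3]
width: 0.0643
gripper_force: 0.0
```

```bash
python3 - <<'E'
from h import *
s=shot('wrist','w18');e=s['ee_pos'];print(s['time_s'],e.round(4),s['tool_rot'].round(3),s['width'])
for c in comps('w18',.018,.038,white=140,xr=(.36,.47),yr=(-.16,-.05),minn=60): print(c)
E
```

```text
35.0 [ 0.4146 -0.1012  0.1262] [0.    0.705 0.709 0.   ] 0.06429263356256947
(array([253., 191.]), 3065, array([ 0.4127, -0.0999,  0.028 ]), array([ 412.6, -101.3]), array([62.3, 39.7]), 87.0)
```

Box A is centred under the tool; descend, grip and lift.

>>> {"op": "apply_moves", "data": {"targets": [[0.4,0,0,-0.1,0],[0.4,0,0,-0.2,0],[0.4,0,0,-0.3,0],[0.4,0,0,-0.37,0],[0.4,0,0,-0.385,0],[0.4,0,0,-0.385,0],[-1,0,0,-0.385,0],[-1,0,0,-0.385,0],[-1,0,0,-0.385,0],[-1,0,0,-0.385,0],[-1,0,0,-0.385,0],[-1,0,0,-0.2,0],[-1,0,0,-0.06,0],[-1,0,0,0.08,0],[-1,0,0,0.2,0],[-1,0,0,0.3,0],[-1,0,0,0.3,0]], "grip_force": 12}}

```text
time_s: 36.47
ee_pos: [0.4176, -0.1026, 0.2228]
tool_rot: [0.005, 0.706, 0.708, 0.003]
ft_force: [1.8, -1.0, 0.5]
width: 0.04
gripper_force: 11.9
```

>>> {"op": "apply_moves", "data": {"targets": [[-1,0.04,0.05,0,0],[-1,0.11,0.14,0,0],[-1,0.19,0.24,0,0],[-1,0.28,0.34,0,0],[-1,0.36,0.44,0,0],[-1,0.43,0.52,0,0],[-1,0.462,0.558,0,0],[-1,0.462,0.558,-0.05,0],[-1,0.462,0.558,-0.1,0],[-1,0.462,0.558,-0.14,0],[-1,0.462,0.558,-0.165,0],[-1,0.462,0.558,-0.165,0],[-1,0.462,0.558,-0.165,0],[0.2,0.462,0.558,-0.165,0],[0.2,0.462,0.558,-0.165,0],[0.2,0.462,0.558,-0.165,0],[0.2,0.462,0.558,-0.165,0],[0.2,0.462,0.558,0,0],[0.2,0.462,0.558,0.2,0],[0.2,0.462,0.558,0.3,0]]}}

```text
time_s: 38.13
ee_pos: [0.5517, 0.0657, 0.2921]
tool_rot: [-0.0, 0.706, 0.708, -0.001]
ft_force: [1.8, 0.1, -0.1]
width: 0.055
gripper_force: 0.0
```

```bash
cat > tub.py <<'E'
from h import *
import sys
t=sys.argv[1]; s=shot('wrist',t);print(s['time_s'],s['ee_pos'].round(4),s['width'])
shot('top','T'+t)
for q in(t,'T'+t):
    p,P=cloud(q); D=P-np.array([.5345,.066,0]); print(rim(q,(.5345,.066),.16,.056))
    for x in range(45,-46,-15):
        r=[]
        for y in range(45,-46,-15):
            m=(abs(D[...,0]*1000-x)<7)&(abs(D[...,1]*1000-y)<7)&(np.hypot(D[...,0],D[...,1])<.05)
            r.append(int(np.nanmedian(D[...,2][m])*1000) if m.sum()>2 else -1)
        print(r)
for c in comps('T'+t,.018,.038,white=140,xr=(.3,.7),yr=(-.5,.15),minn=60): print(c)
E
python3 tub.py w19
```

```text
38.1333 [0.5517 0.0657 0.2921] 0.05497956440933663
(array([0.5346, 0.0681, 0.0553]), 3020, array([-180.,  180.]), np.float64(0.1596))
[-1, 398, 345, 334, 76, 90, -1]
[-1, 397, 397, 88, 87, 88, 105]
[14, 397, 397, 90, 90, 89, 99]
[14, 397, 397, 91, 91, 91, 95]
[15, 401, 389, 355, 294, 112, 98]
[15, 402, 404, 112, 113, 113, 106]
[-1, 391, 112, 73, 81, 101, -1]
(array([0.5354, 0.067 , 0.0559]), 120, array([-178.,  179.]), np.float64(0.1599))
[-1, 697, 697, 697, 697, 76, -1]
[-1, 700, 700, 701, 701, 701, 703]
[705, 703, 702, 702, 702, 702, 703]
[710, 699, 698, 698, 697, 695, 699]
[713, 687, 570, 614, 619, 671, 688]
[688, 667, 652, 654, 115, 408, -1]
[-1, -1, -1, -1, -1, -1, -1]
(array([283., 170.]), 167, array([ 0.5598, -0.3364,  0.0275]), array([ 560.4, -335.6]), array([41.9, 58.4]), 1.1)
```

>>> {"op": "apply_moves", "data": {"targets": [[0.4,0,-0.08,0,0],[0.4,0,-0.2,0,0],[0.4,0,-0.33,0,0],[0.4,0,-0.46,0,0],[0.4,0.01,-0.59,0,0],[0.4,0.02,-0.72,-0.1,0],[0.4,0.02,-0.85,-0.2,0],[0.4,0.02,-1,-0.3,0],[0.4,0.02,-1,-0.3,0]]}}

```text
time_s: 38.98
ee_pos: [0.557, -0.2367, 0.198]
tool_rot: [-0.001, 0.707, 0.707, -0.001]
ft_force: [0.8, 0.3, 0.2]
width: 0.064
gripper_force: 0.0
```

>>> {"op": "apply_moves", "data": {"targets": [[0.4,0,-0.1,-0.03,0],[0.4,0,-0.22,-0.1,0],[0.4,0,-0.31,-0.2,0],[0.4,0,-0.34,-0.29,0],[0.4,0,-0.34,-0.29,0],[0.4,0,-0.34,-0.29,0],[0.4,0,-0.34,-0.29,0]]}}

```text
time_s: 39.57
ee_pos: [0.5587, -0.3357, 0.1145]
tool_rot: [0.0, 0.706, 0.708, 0.0]
ft_force: [0.7, -0.1, -0.2]
width: 0.0641
gripper_force: 0.0
```

```bash
python3 - <<'E'
from h import *
s=shot('wrist','w20');shot('top','t20');e=s['ee_pos'];print(s['time_s'],e.round(4),s['tool_rot'].round(3),s['width'])
for t in('w20','t20'):
  for c in comps(t,.018,.038,white=140,xr=(.5,.62),yr=(-.40,-.27),minn=60): print(c)
E
```

```text
39.5667 [ 0.5587 -0.3357  0.1145] [0.    0.706 0.708 0.   ] 0.06413974415749452
(array([255., 193.]), 3520, array([ 0.5582, -0.3337,  0.0279]), array([ 558.1, -335.2]), array([39.8, 62.1]), 1.5)
```

>>> {"op": "apply_moves", "data": {"targets": [[0.4,0,0,-0.1,0],[0.4,0,0,-0.2,0],[0.4,0,0,-0.29,0],[0.4,0,0,-0.34,0],[0.4,0,0,-0.348,0],[0.4,0,0,-0.348,0],[-1,0,0,-0.348,0],[-1,0,0,-0.348,0],[-1,0,0,-0.348,0],[-1,0,0,-0.348,0],[-1,0,0,-0.348,0],[-1,0,0,-0.2,0],[-1,0,0,-0.06,0],[-1,0,0,0.08,0],[-1,0,0,0.2,0],[-1,0,0,0.3,0],[-1,0,0,0.34,0],[-1,0,0,0.34,0],[-1,0,0,0.34,0]]}}

```text
time_s: 41.25
ee_pos: [0.558, -0.3361, 0.2151]
tool_rot: [-0.0, 0.706, 0.708, -0.0]
ft_force: [0.1, -0.2, -0.9]
width: 0.0398
gripper_force: 12.0
```

>>> {"op": "apply_moves", "data": {"targets": [[-1,0,0.06,0,0],[-1,0,0.16,0,0],[-1,0,0.28,0,0],[-1,0,0.4,0,0],[-1,0,0.52,0,0],[-1,-0.01,0.64,0,0],[-1,-0.02,0.76,0,0],[-1,-0.02,0.88,0,0],[-1,-0.02,0.96,0,0],[-1,-0.02,1,0,0],[-1,-0.02,1,0,0],[-1,-0.02,1,0,0]]}}

```text
time_s: 42.25
ee_pos: [0.5515, -0.036, 0.2143]
tool_rot: [-0.001, 0.706, 0.708, -0.001]
ft_force: [0.1, -0.0, -1.0]
width: 0.0396
gripper_force: 12.0
```

>>> {"op": "apply_moves", "data": {"targets": [[-1,0,0.06,0,0],[-1,0,0.16,0,0],[-1,0,0.26,0,0],[-1,0,0.32,0,0],[-1,0,0.34,0,0],[-1,0,0.34,-0.04,0],[-1,0,0.34,-0.1,0],[-1,0,0.34,-0.14,0],[-1,0,0.34,-0.165,0],[-1,0,0.34,-0.165,0],[-1,0,0.34,-0.165,0],[0.2,0,0.34,-0.165,0],[0.2,0,0.34,-0.165,0],[0.2,0,0.34,-0.165,0],[0.2,0,0.34,-0.165,0],[0.2,0,0.34,-0.05,0],[0.2,0,0.34,0.08,0],[0.2,0,0.34,0.2,0],[0.2,0,0.34,0.3,0],[0.2,0,0.34,0.3,0]]}}

```text
time_s: 43.92
ee_pos: [0.5553, 0.0662, 0.3127]
tool_rot: [0.003, 0.706, 0.708, 0.004]
ft_force: [1.2, 0.2, 0.8]
width: 0.0551
gripper_force: 0.0
```

>>> {"op": "apply_moves", "data": {"targets": [[0.2,-0.1,-0.1,0,0],[0.2,-0.2,-0.2,0,0],[0.2,-0.3,-0.3,0,0],[0.2,-0.4,-0.4,0,0],[0.2,-0.5,-0.5,0,0],[0.2,-0.5,-0.6,0,0],[0.2,-0.5,-0.7,0,0],[0.2,-0.5,-0.7,0,0],[0.2,-0.5,-0.7,0,0]]}}

```text
time_s: 44.67
ee_pos: [0.402, -0.1452, 0.3057]
tool_rot: [0.0, 0.708, 0.707, 0.0]
ft_force: [0.5, 1.0, -0.6]
width: 0.0551
gripper_force: 0.0
```

```bash
python3 tub.py w21 && python3 - <<'E'
from h import *
shot('scene','s21')
a=cv2.imread('pics/s21.png')[70:220,140:340];b=cv2.imread('pics/Tw21.png')[150:262,90:240]
cv2.imwrite('pics/c21.png',np.hstack([cv2.resize(a,(400,300),interpolation=2),cv2.resize(b,(400,300),interpolation=2)]))
E
```

```text
44.6667 [ 0.402  -0.1452  0.3057] 0.0550724391812224
(array([0.5327, 0.0443, 0.0354]), 734, array([-127.,  -54.]), np.float64(0.1593))
[-1, -1, -1, -1, -1, 89, -1]
[-1, -1, -1, -1, -1, 93, -1]
[-1, -1, -1, -1, -1, 96, -1]
[-1, -1, -1, -1, -1, 101, -1]
[-1, -1, -1, -1, -1, -1, -1]
[-1, -1, -1, -1, -1, -1, -1]
[-1, -1, -1, -1, -1, -1, -1]
(array([0.5356, 0.0673, 0.0558]), 176, array([-178.,  179.]), np.float64(0.1602))
[-1, -1, 113, 116, 114, 76, -1]
[-1, 117, 118, 117, 118, 97, -1]
[51, 119, 118, 118, 116, 108, -1]
[48, 100, 110, 107, 107, 101, -1]
[47, 112, 111, 110, 113, 114, -1]
[-1, 110, 111, 111, 112, -1, -1]
[-1, -1, -1, -1, -1, -1, -1]
```

View pics/c21.png

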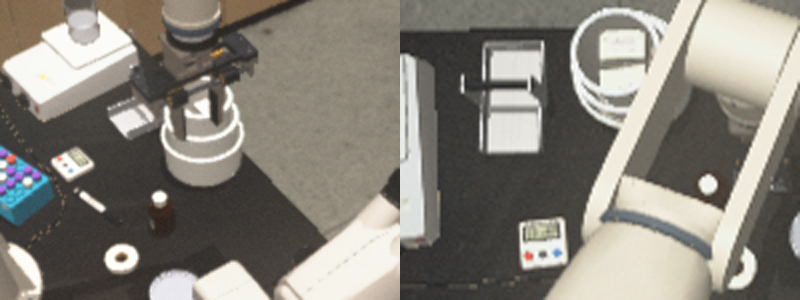

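All the boxes are in the small tub with tops at or below 0.119 m (rim 0.160 m). The tray stands empty and upright, the bottle is in place, and the gripper is clear of everything. I'm handing in.

```bash
python3 -c "
from station import ticket
print(ticket.job_done())"
```

```text
the job is handed in; nothing more can be done
None
```

I handed the job in at about 45 s: the tubs are nested, all five boxes are in the small tub below its rim, and the empty tray stands upright on the bench. I lifted the tray to the nest by its handle, but tipped it and set it back down by its side walls, because the arm's moves cannot tilt the tool.

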